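Stack the spice tubs and hold the pestle out over the bowl

ROBOT

A 7-joint arm with a two-finger parallel gripper is mounted at the origin on the work surface. World frame = base frame: x ahead of the robot, y to its left, z up, the work surface at z = 0. Lengths are in m, angles in degrees, forces in N, time in s.
With the tool pointing down it reaches from about 0.425 to 1.025 m from the base axis. Payload 3.6 kg.
Tool frame: the origin (TCP) lies on the centre line of the jaws, within the pads' length; the fingertips stand 22 mm ahead of it and the grasp point (between the pads) lies 3 mm ahead of it; z points along the fingers, y is the line along which they close (so a half turn about z gives the same grasp; the last joint's range is limited). The gripper opens to 85 mm and grips with 20 to 120 N. Pads are 22 mm wide; open, the fingers measure 114 mm over their backs; the gripper's body (76 mm by 85 mm) begins 54 mm behind the grasp point. The pads swing forward as they close: fully open they stand 13 mm farther back than shut.
Start: joints at [59.731, 33.873, 2.773, 92.16, -1.908, 54.013, -1.931], TCP at [0.305, -0.658, 0.253] pointing down, gripper open.
Joint ranges: [-153.93, 153.93], [-27.13, 128.08], [-72.61, 78.16], [10.71, 143.7], [-87.88, 267.88], [4.46, 118.87], [-176.78, 176.78]. Speed limits (degrees/s): [147.25, 147.25, 180, 180, 180, 180, 180].

INTERFACE

Orientations are given as [roll, pitch, yaw] about the fixed x, y, z axes, in that order (R = Rz(yaw) Ry(pitch) Rx(roll)).
In Python, from bench import manip gives the robot as it stands.
- The arm moves only by the tool drive_tool, never from a script. Its argument "increments" is a list of rows, each an object with "linear": the shift along the tool's x, y, z in m, a list of three; "delta_rot": the turn, a rotation vector about the tool's x, y, z in degrees, a list of three; "claw": the opening in per cent of the stroke, from 0 (shut) to 100 (fully open). In form: [{"linear": [dx, dy, dz], "delta_rot": [wx, wy, wz], "claw": claw}, ...]. A call has 1 to 20 rows; each row is the pose to reach, as a shift and turn from the pose commanded when the call began, along the tool's axes at that moment; what a row does not reach only later rows make up. A row lasts 1/10 s, in which the tool goes at most 50 mm and 8.59 degrees, less where a joint would pass 70% of its speed; a pose out of reach is approached as far as the arm can. A call with a gripper value outside its range is refused whole. The fingers move at their own pace and stop on an object; "newtons" is the grip in N (left out, the last holds). Time passes only in rows, so rows that repeat a pose let the fingers close. It gives the time, the measured TCP pose, the force, the opening and the grip force at its end, in the units of the state.
- manip.read_state(): the state, without advancing time (a new reading comes with each control period).
- manip.grab_frame(name): name is "scene" or "side" or "wrist"; returns a dict with "pixels" (420x560x3 uint8, red, green, blue), "fx", "fy", "cx", "cy" (pixels), "extrinsics" (4x4, takes a point from world to camera coordinates). Camera axes: x right, y up, looking along -z (the intrinsics and any distortion apply to the point x, -y, -z); pixel columns grow to the right and rows downward; lengths in m; the calibration is good to about 2 mm. A picture is of the moment at which its call begins. There is no depth.
- manip.finish_job(): hands the job in; it is judged then, once.
The state is a dict: "t": time; "qpos": joint angles; "dq": joint speeds; "joint_torque": joint torques, N m; "eef_pos": TCP position; "orientation": TCP orientation; "wrist_force": force on the tool from outside, world axes, zero at the start; "ft_torque": the same for the moment, N m; "grip_width": opening from 0.0 (shut) to 1.0 (fully open); "grasp_force": force on a finger pad.
Only numpy, scipy, OpenCV 4.12 (cv2) and the standard library are available. Lean on these libraries where they do the work, as an engineer would, in place of code of your own. Each camera call takes 0.05 s, during which the arm holds its last target. There are 200 camera calls.

TASK

The pounding is done, so clear up: stack the two loose closed spice tubs, green-lidded and orange-lidded, in either order, squarely onto the blue-lidded tub so that the three make one straight column. Then draw the wooden pestle out of the mortar, turn it level and hold it a hand's breadth above the steel bowl with its thick head over the middle of the bowl, ready to be scraped clean; finish while still holding it there, in the air and still. Leave the mortar, the bowl, the blue tub and all the other things where they stand.

Things in the scene. Friction and masses are not known exactly. Their poses are not given: they have to be found in the camera images.
- tub_blue_center (a point): closed spice tub, a white plastic box 84 mm long (its x), 60 mm wide (its y), 48 mm high, with a flat blue hinged snap lid shut tight (small snap tab on its -x end, hinge on its +x end), about 260 g, the foot of the column: it stays where it stands; this point is its centre, 24 mm above its underside, z up
- tub_green_center (a point): closed spice tub, a white plastic box 84 mm long (its x), 60 mm wide (its y), 48 mm high, with a flat green hinged snap lid shut tight (small snap tab on its -x end, hinge on its +x end), 100 to 210 g, standing by itself on the board; this point is its centre, 24 mm above its underside, z up
- tub_orange_center (a point): closed spice tub, a white plastic box 84 mm long (its x), 60 mm wide (its y), 48 mm high, with a flat orange hinged snap lid shut tight (small snap tab on its -x end, hinge on its +x end), 100 to 210 g, standing by itself on the board; this point is its centre, 24 mm above its underside, z up
- tub_blue: the blue-lidded tub itself; origin at the centre of its underside
- tub_green: the green-lidded tub itself; origin at the centre of its underside
- tub_orange: the orange-lidded tub itself; origin at the centre of its underside
- mortar: heavy granite mortar, dark grey and round, 150 mm across, 105 mm high, 3.6 kg; wall about 18 mm thick, cavity 78 mm deep and 108 mm across at the mouth; origin at the centre of its underside, which stands on the board
- mortar_rim (a point): centre of the mortar's mouth, level with its rim, 105 mm above the mortar's underside
- pestle: dark hardwood pestle, 210 mm long, 110 to 180 g, leaning in the mortar at about 44 degrees from vertical, head at the bottom, handle sticking out over the rim; origin at the tip of its head, z axis along its length from head to handle (the turn about that axis means nothing)
- pestle_head (a point): centre of the pestle's thick rounded head (42 mm across), 22 mm from the tip of the head along the pestle's z
- pestle_grip (a point): point on the axis of the pestle's handle (straight, round, 28 mm across from 75 to 175 mm along z, then a 33 mm end knob), 145 mm from the tip of the head, 123 mm from pestle_head; the balance point is 92 mm from the tip; at the start the handle lies on the mortar's rim 116 mm from the tip, 29 mm from this point; axes as the pestle's, z from head to handle
- bowl: shiny round steel bowl, open upward, 170 mm across the rim, 58 mm high; origin at the centre of its underside
- bowl_rim (a point): centre of the steel bowl's mouth, level with its rim, 58 mm above its underside
- board: fixed wooden board on a rattan mat, 470 x 1060 x 25 mm, on which all the things stand; origin at the centre of its underside; its flat top lies 29 mm above the work surface
- spoon: short white ceramic soup spoon, about 120 mm long, lying on the board; a bystander, leave it alone
- saucer: blue ceramic saucer, 100 mm across, 16 mm high; a bystander, leave it alone
- jar: amber glass jar with a dark lid, 62 mm across, 85 mm high, at the far edge of the board; a bystander, leave it alone
- bottle: green glass bottle with a red cap, 56 mm across, 165 mm high, at the far edge of the board; a bystander, leave it alone

How it is judged (in metres and radians):
On the way, in this order (a step that is already met when the one before it is completed fails the run):
1. the green and orange tubs stand squarely on the blue tub in one column, let go, with the pestle still in the mortar (((horizontal distance between tub_green_center and tub_blue_center below 0.012 m and z of tub_green_center in the frame of tub_blue_center between 0.042 and 0.054 m and angle between the x axis of tub_green_center and the x axis of tub_blue_center, either way round below 0.18 rad and angle between each of tub_green_center, tub_orange_center's own z axis and vertical below 0.1 rad and horizontal distance between tub_orange_center and tub_green_center below 0.012 m and z of tub_orange_center in the frame of tub_green_center between 0.042 and 0.054 m and angle between the x axis of tub_orange_center and the x axis of tub_green_center, either way round below 0.18 rad) or (horizontal distance between tub_orange_center and tub_blue_center below 0.012 m and z of tub_orange_center in the frame of tub_blue_center between 0.042 and 0.054 m and angle between the x axis of tub_orange_center and the x axis of tub_blue_center, either way round below 0.18 rad and angle between each of tub_orange_center, tub_green_center's own z axis and vertical below 0.1 rad and horizontal distance between tub_green_center and tub_orange_center below 0.012 m and z of tub_green_center in the frame of tub_orange_center between 0.042 and 0.054 m and angle between the x axis of tub_green_center and the x axis of tub_orange_center, either way round below 0.18 rad)) and contact force between the fingers and tub_green below 0.2 N and contact force between the fingers and tub_orange below 0.2 N and not (z of pestle_head in the frame of mortar_rim above 0.03 m)), for 0.2 s.
2. the pestle is drawn out of the mortar, its head above the rim (((horizontal distance between tub_green_center and tub_blue_center below 0.012 m and z of tub_green_center in the frame of tub_blue_center between 0.042 and 0.054 m and angle between the x axis of tub_green_center and the x axis of tub_blue_center, either way round below 0.18 rad and angle between each of tub_green_center, tub_orange_center's own z axis and vertical below 0.1 rad and horizontal distance between tub_orange_center and tub_green_center below 0.012 m and z of tub_orange_center in the frame of tub_green_center between 0.042 and 0.054 m and angle between the x axis of tub_orange_center and the x axis of tub_green_center, either way round below 0.18 rad) or (horizontal distance between tub_orange_center and tub_blue_center below 0.012 m and z of tub_orange_center in the frame of tub_blue_center between 0.042 and 0.054 m and angle between the x axis of tub_orange_center and the x axis of tub_blue_center, either way round below 0.18 rad and angle between each of tub_orange_center, tub_green_center's own z axis and vertical below 0.1 rad and horizontal distance between tub_green_center and tub_orange_center below 0.012 m and z of tub_green_center in the frame of tub_orange_center between 0.042 and 0.054 m and angle between the x axis of tub_green_center and the x axis of tub_orange_center, either way round below 0.18 rad)) and z of pestle_head in the frame of mortar_rim above 0.03 m), for 0.1 s.
At the end, for the whole second after the job is handed in: One column, blue tub lowest (each centre within 12 mm of the one below, sides parallel within 10 degrees), let go; the pestle held still by the fingers alone, level within 18 degrees, head centre within 50 mm of the bowl's middle in plan and 60 to 250 mm above its rim (((horizontal distance between tub_green_center and tub_blue_center below 0.012 m and z of tub_green_center in the frame of tub_blue_center between 0.042 and 0.054 m and angle between the x axis of tub_green_center and the x axis of tub_blue_center, either way round below 0.18 rad and angle between each of tub_green_center, tub_orange_center's own z axis and vertical below 0.1 rad and horizontal distance between tub_orange_center and tub_green_center below 0.012 m and z of tub_orange_center in the frame of tub_green_center between 0.042 and 0.054 m and angle between the x axis of tub_orange_center and the x axis of tub_green_center, either way round below 0.18 rad) or (horizontal distance between tub_orange_center and tub_blue_center below 0.012 m and z of tub_orange_center in the frame of tub_blue_center between 0.042 and 0.054 m and angle between the x axis of tub_orange_center and the x axis of tub_blue_center, either way round below 0.18 rad and angle between each of tub_orange_center, tub_green_center's own z axis and vertical below 0.1 rad and horizontal distance between tub_green_center and tub_orange_center below 0.012 m and z of tub_green_center in the frame of tub_orange_center between 0.042 and 0.054 m and angle between the x axis of tub_green_center and the x axis of tub_orange_center, either way round below 0.18 rad)) and contact force between each of the fingers, pestle and tub_green below 0.2 N and contact force between each of the fingers, pestle and tub_orange below 0.2 N and angle between pestle_grip's own z axis and vertical between 1.25 and 1.89 rad and horizontal distance between pestle_head and bowl_rim below 0.05 m and z of pestle_head in the frame of bowl_rim between 0.06 and 0.25 m and contact force between the fingers and pestle above 1 N and contact force between pestle and mortar below 0.2 N and contact force between pestle and bowl below 0.2 N and contact force between pestle and board below 0.2 N and contact force between pestle and tub_blue below 0.2 N and contact force between pestle and jar below 0.2 N and contact force between pestle and bottle below 0.2 N and linear speed of pestle below 0.05 m/s); the arm keeps its last pose, push and grip.
It fails at once if the mortar, the bowl, the blue tub or another bystander is pushed more than 30 mm from its place (distance of any of mortar, bowl, tub_blue, spoon, saucer, jar, bottle from where it was at the start of the episode above 0.03 m).
It fails at once if the mortar, bowl, jar or bottle is tipped over (angle between any of mortar, bowl, jar, bottle's own z axis and vertical above 0.35 rad).
It also fails if it takes over 72 s, if anything falls off the work surface, if the arm or the gripper's body presses on something with over 40 N, if the wrist force passes 120 N, or if a joint passes its speed limit or range.

## Working session

There is one attempt and no reset: what is moved stays moved. The work goes in short steps, Python scripts to look and compute and a tool call to move; the robot and the scene stay as the last step left them, time stands still between calls to the robot, and variables do not carry over. Pictures are saved under pics/ and viewed, at most 10 in all, crops included, and the job is handed in when it is done.

Besides the shell and the picture viewer there is one more tool, called as name(argument=value, ...), one argument or row to a line, values as JSON. drive_tool: Moves the arm, as the interface text tells. Its arguments: {"type":"object","properties":{"increments":{"type":"array"},"newtons":{"type":"number"}},"required":["increments"]}

```bash
mkdir -p pics
python3 - <<'E'
from bench import manip
import cv2, numpy as np, pickle
print(manip.read_state())
d={}
for n in ["scene","side","wrist"]:
    f=manip.grab_frame(n); d[n]=f
    cv2.imwrite(f"pics/{n}0.png",f["pixels"][:,:,::-1])
    print(n,f["fx"],f["fy"],f["cx"],f["cy"],[k for k in f]); print(np.round(f["extrinsics"],4).tolist())
pickle.dump(d,open("f0.pkl","wb"))
E
```

```text
{'t': 0.0, 'qpos': array([59.72948614, 33.92575068,  2.76699706, 92.2365949 , -1.90857652,
       54.01107279, -1.93118714]), 'dq': array([-0.01802423, -0.00020868,  0.03155313, -0.01061525,  0.02949697,
        0.02156022,  0.11122676]), 'joint_torque': array([-6.84520892e-04, -5.48693097e+01,  1.54651780e+00, -1.98125964e+01,
        9.38716927e-03,  8.81193933e-03,  8.50699053e-06]), 'eef_pos': array([ 0.30509324, -0.65682733,  0.25213919]), 'orientation': array([-1.79872859e+02,  6.49327787e-03,  2.49175923e+01]), 'wrist_force': array([ 0.03726143,  1.04814868, -0.58803143]), 'ft_torque': array([-0.00360806,  0.04636676,  0.02240272]), 'grasp_force': 0.0, 'grip_width': 1.0007652815965051}
scene 456.3084316142867 456.3084316142867 280.43129521582773 212.96046726509846 ['pixels', 'fx', 'fy', 'cx', 'cy', 'extrinsics']
[[-0.6393, 0.769, -0.0024, 0.3857], [-0.5069, -0.419, 0.7534, 0.1855], [0.5783, 0.4828, 0.6576, -1.7211], [0.0, 0.0, 0.0, 1.0]]
side 533.9698189908363 533.9698189908363 275.6405784991966 207.6433162976018 ['pixels', 'fx', 'fy', 'cx', 'cy', 'extrinsics']
[[-0.9713, -0.237, 0.0177, 0.5788], [0.1538, -0.5701, 0.807, -0.1769], [-0.1812, 0.7866, 0.5903, -1.492], [0.0, 0.0, 0.0, 1.0]]
wrist 312.6252759711781 312.6252759711781 279.40552157032266 209.88085418097575 ['pixels', 'fx', 'fy', 'cx', 'cy', 'extrinsics']
[[0.42, -0.9075, -0.0011, -0.7232], [0.8639, 0.4002, -0.3059, 0.0398], [0.278, 0.1275, 0.9521, -0.38], [0.0, 0.0, 0.0, 1.0]]
```

View pics/scene0.png

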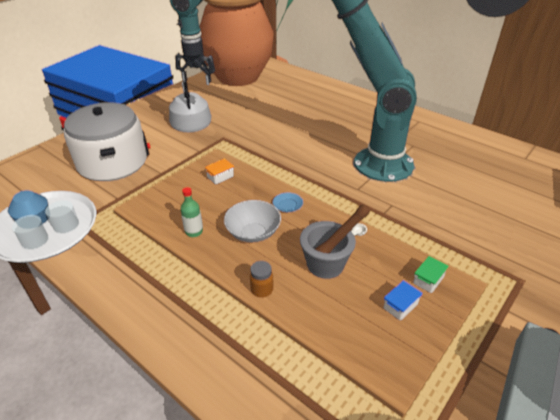

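View pics/side0.png

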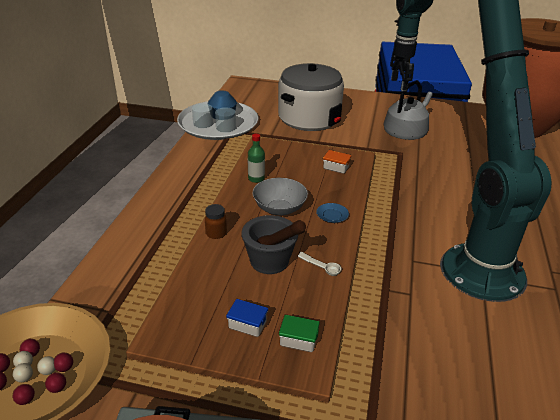

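The scene view shows the orange lid at (220,168), green at (431,271), blue at (402,297), the mortar mouth at (327,245), the bowl at (252,222) and the pestle handle end at (364,211). The side view has orange at (337,160), blue at (247,315), green at (300,330), the mortar at (270,240), the bowl at (280,195) and the pestle knob at (300,228).

```bash
cat > h.py <<'E'
import numpy as np, cv2
def ray(f,uv):
    uv=np.atleast_2d(np.asarray(uv,float)); E=f["extrinsics"]; R,t=E[:3,:3],E[:3,3]
    d=np.c_[(uv[:,0]-f["cx"])/f["fx"],-(uv[:,1]-f["cy"])/f["fy"],-np.ones(len(uv))]
    return -R.T@t, d@R
def plane(f,uv,z):
    o,d=ray(f,uv); return o+d*((z-o[2])/d[:,2])[:,None]
def proj(f,p):
    c=np.atleast_2d(p)@f["extrinsics"][:3,:3].T+f["extrinsics"][:3,3]
    return np.c_[f["cx"]+f["fx"]*c[:,0]/-c[:,2], f["cy"]+f["fy"]*c[:,1]/c[:,2]]
def two(f1,u1,f2,u2):
    o1,d1=ray(f1,u1);o2,d2=ray(f2,u2)
    s=np.linalg.lstsq(np.c_[d1[0],-d2[0]],o2-o1,rcond=None)[0]
    a=o1+s[0]*d1[0];b=o2+s[1]*d2[0]; return (a+b)/2,np.linalg.norm(a-b)
HUE={"green":(45,85),"blue":(105,125),"orange":(6,16)}
def mask(f,col,box,smin=150,vmin=60):
    h=cv2.cvtColor(f["pixels"],cv2.COLOR_RGB2HSV); lo,hi=HUE[col]
    m=cv2.inRange(h,(lo,smin,vmin),(hi,255,255)); k=np.zeros_like(m); x0,y0,x1,y1=box
    k[y0:y1,x0:x1]=m[y0:y1,x0:x1]; return k
def lid(f,col,box,z=0.077,**kw):
    c=max(cv2.findContours(mask(f,col,box,**kw),cv2.RETR_EXTERNAL,cv2.CHAIN_APPROX_NONE)[0],key=cv2.contourArea)
    p=plane(f,c.reshape(-1,2),z)[:,:2]
    (x,y),(w,h),a=cv2.minAreaRect((p*1000).astype(np.float32))
    if w<h: a+=90
    return np.round([x,y,max(w,h),min(w,h),(a+90)%180-90],1), c
E
python3 - <<'E'
import pickle; from h import *
d=pickle.load(open("f0.pkl","rb"))
B={"scene":{"orange":(200,155,240,185),"green":(405,250,455,295),"blue":(375,275,430,320)},
"side":{"orange":(315,145,360,175),"green":(270,305,330,355),"blue":(215,290,280,340)}}
for n in B:
    for c in B[n]: print(n,c,lid(d[n],c,B[n][c])[0])
# dark mortar & pestle crops, enlarged side by side
a=cv2.resize(d["scene"]["pixels"][195:285,210:390],None,fx=4.4,fy=4.4)[:300*1]
a=cv2.resize(d["scene"]["pixels"][190:280,205:385],(600,300),interpolation=cv2.INTER_CUBIC)
b=cv2.resize(d["side"]["pixels"][170:280,220:360],(382,300),interpolation=cv2.INTER_CUBIC)
im=np.zeros((600,600,3),np.uint8); im[:300]=a; im[300:,:382]=b
cv2.imwrite("pics/crop1.png",im[:,:,::-1])
E
```

```text
scene orange [ 478.  -385.5   95.7   68.2  -12.9]
scene green [453.7 396.1  84.4  53.7  -0.8]
scene blue [580.5 379.8  87.7  55.7  -8.1]
side orange [ 468.2 -361.8  196.2  154.5  -79.7]
side green [ 4.452e+02  3.979e+02  8.410e+01  6.340e+01 -4.000e-01]
side blue [572.7 382.2  84.7  63.7  -6.8]
```

View pics/crop1.png

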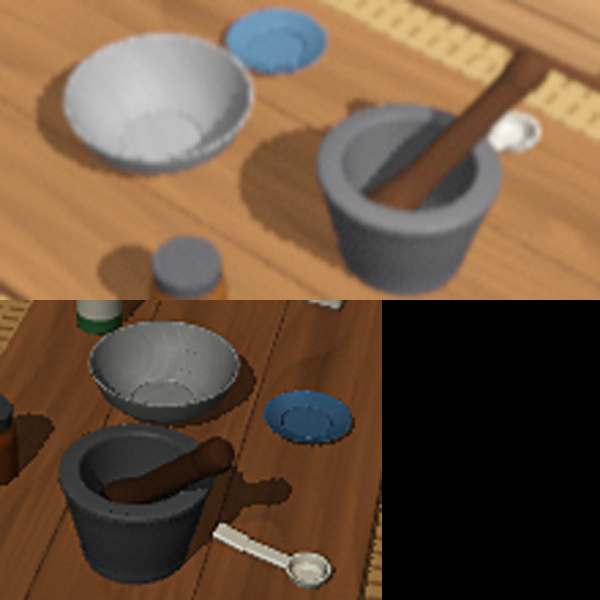

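Run:
```python
import pickle; from h import *
d=pickle.load(open("f0.pkl","rb")); S,D=d["scene"],d["side"]
sc=lambda p:np.array(p)*0.3+[205,190]
sd=lambda p:(np.array(p,float)-[0,300])/[382/140,300/110]+[220,170]
def circ(P): 
    A=np.c_[2*P[:,:2],np.ones(len(P))]; s=np.linalg.lstsq(A,(P[:,:2]**2).sum(1),rcond=None)[0]
    return s[:2],2*np.sqrt(s[2]+s[0]**2+s[1]**2)
print("bowl",circ(plane(S,sc([(64,97),(253,95),(160,33),(85,60),(225,50)]),.087)),circ(plane(D,sd([(90,370),(240,370),(165,321),(110,340),(220,340)]),.087)))
print("mortar",circ(plane(S,sc([(317,165),(499,172),(405,103),(405,227)]),.134)),circ(plane(D,sd([(60,470),(213,478),(135,424),(140,517)]),.134)))
k,e=two(S,sc((530,65)),D,sd((212,455))); print("knob",k,e)
oS,dS=ray(S,sc([(530,65),(405,190)])); oD,dD=ray(D,sd([(212,455),(120,492)]))
v=np.cross(np.cross(*dS),np.cross(*dD)); v/=np.linalg.norm(v); v*=np.sign(v[2]); print("axis",v,np.degrees(np.arccos(v[2])))
h=cv2.cvtColor(D["pixels"],cv2.COLOR_RGB2HSV); print(h[160,325:350:4].tolist(),h[150,337],h[154,325:350:4].tolist())
B={"orange":(315,145,360,175)}
for n,b in (("scene",(200,155,240,185)),("side",(318,146,356,172))):
    print(lid(d[n],"orange",b,smin=205,vmin=130)[0])
W=d["wrist"]; print(proj(W,[[.478,-.385,.077]]))
```

```text
bowl (array([ 0.60952004, -0.1024747 ]), np.float64(0.1684603251470184)) (array([ 0.60636246, -0.10033523]), np.float64(0.16566117028058455))
mortar (array([0.58128588, 0.14579495]), np.float64(0.1446887909969889)) (array([0.57735263, 0.14663277]), np.float64(0.14522639111770436))
knob [0.49542501 0.19769369 0.20768982] 0.002354443752578584
axis [-0.64646398  0.33033718  0.68772209] 46.549938298081585
[[33, 15, 201], [9, 255, 132], [10, 232, 165], [11, 219, 189], [10, 224, 171], [10, 227, 171], [10, 237, 58]] [ 12 172 107] [[11, 211, 133], [10, 225, 170], [10, 225, 170], [10, 225, 169], [10, 227, 170], [10, 225, 170], [12, 194, 113]]
[ 479.9 -381.5   79.3   50.2  -11.4]
[ 475.  -381.2   83.3   67.1  -10.2]
[[  36.63199941 -175.92264505]]
```

View pics/wrist0.png

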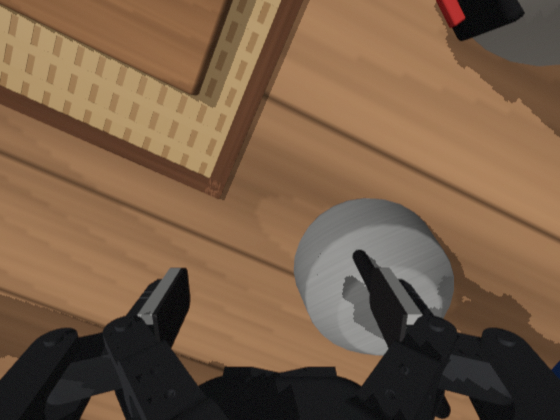

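The wrist view shows the mat corner at (215,190) and the kettle under the right finger at (375,270), so I'll lift first and then travel to the orange tub. The measured sizes fit: lids about 84x62, bowl 168, mortar 145.

drive_tool(
  increments=[
    {"linear": [0,0,-0.03],"delta_rot": [0,0,0],"claw": 100},
    {"linear": [0.01,-0.005,-0.06],"delta_rot": [0,0,0],"claw": 100},
    {"linear": [0.045,-0.03,-0.06],"delta_rot": [0,0,6],"claw": 100},
    {"linear": [0.085,-0.055,-0.06],"delta_rot": [0,0,12],"claw": 100},
    {"linear": [0.125,-0.08,-0.06],"delta_rot": [0,0,18],"claw": 100},
    {"linear": [0.165,-0.105,-0.05],"delta_rot": [0,0,24],"claw": 100},
    {"linear": [0.2,-0.13,-0.03],"delta_rot": [0,0,30],"claw": 100},
    {"linear": [0.235,-0.155,0],"delta_rot": [0,0,36],"claw": 100},
    {"linear": [0.26,-0.17,0.015],"delta_rot": [0,0,36],"claw": 100},
    {"linear": [0.272,-0.178,0.03],"delta_rot": [0,0,36],"claw": 100},
    {"linear": [0.272,-0.178,0.03],"delta_rot": [0,0,36],"claw": 100},
    {"linear": [0.272,-0.178,0.03],"delta_rot": [0,0,36],"claw": 100},
  ],
)

```text
t: 1.35
eef_pos: [0.4767, -0.3821, 0.2233]
orientation: [180.0, 0.0, -11.1]
wrist_force: [-0.1, -0.9, 0.5]
grip_width: 0.999
grasp_force: 0.0
```

```bash
cat >> h.py <<'E'
from scipy.spatial.transform import Rotation as Ro
def go(s,p,yaw=None):
    "tool-frame shift (m) and turn to bring the TCP from state s to world p, tool down at yaw"
    R=Ro.from_euler("xyz",s["orientation"],degrees=True)
    print("TCP",np.round(s["eef_pos"],4),np.round(s["orientation"],2))
    print("lin",np.round(R.inv().apply(np.array(p)-s["eef_pos"]),4))
    if yaw is not None: print("rot",np.round((R.inv()*Ro.from_euler("xyz",[180,0,yaw],degrees=True)).as_rotvec(degrees=True),2))
E
cat > wl.py <<'E'
import sys; from h import *; from bench import manip
col,z,name=sys.argv[1],float(sys.argv[2]),sys.argv[3]
f=manip.grab_frame("wrist"); cv2.imwrite(f"pics/{name}.png",f["pixels"][:,:,::-1])
r,c=lid(f,col,(120,0,440,420),z,smin=150,vmin=60); print(col,r,"px",cv2.boundingRect(c))
s=manip.read_state(); print("t",s["t"])
if len(sys.argv)>4: go(s,[r[0]/1e3,r[1]/1e3,float(sys.argv[4])],r[4])
E
python3 wl.py orange 0.077 w1 0.060
```

```text
orange [ 474.8 -388.2   86.9   60.2  -11.2] px (252, 152, 70, 95)
t 1.4
TCP [ 0.4765 -0.3833  0.224 ] [ 1.7991e+02 -3.0000e-02 -1.1190e+01]
lin [-0.0008  0.0049  0.164 ]
rot [ 0.09 -0.03  0.01]
```

View pics/w1.png

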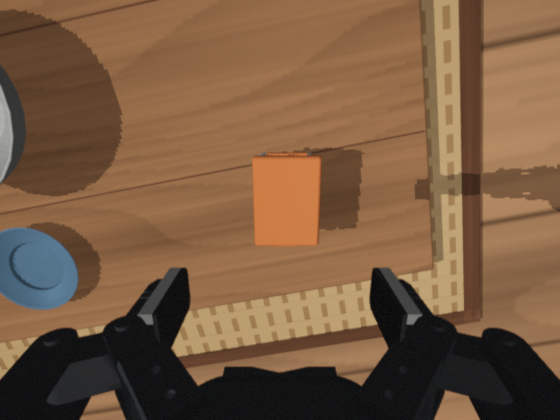

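The wrist view shows the orange lid at px (286,200), 87x60 mm including the hinge strip. The gripper is aligned and needs a shift of about 5 mm sideways. I'll descend, grip and lift.

drive_tool(
  increments=[
    {"linear": [-0.001,0.003,0.03],"delta_rot": [0,0,0],"claw": 100},
    {"linear": [-0.002,0.005,0.07],"delta_rot": [0,0,0],"claw": 100},
    {"linear": [-0.002,0.005,0.105],"delta_rot": [0,0,0],"claw": 100},
    {"linear": [-0.002,0.005,0.13],"delta_rot": [0,0,0],"claw": 100},
    {"linear": [-0.002,0.005,0.15],"delta_rot": [0,0,0],"claw": 100},
    {"linear": [-0.002,0.005,0.162],"delta_rot": [0,0,0],"claw": 100},
    {"linear": [-0.002,0.005,0.164],"delta_rot": [0,0,0],"claw": 100},
    {"linear": [-0.002,0.005,0.164],"delta_rot": [0,0,0],"claw": 60},
    {"linear": [-0.002,0.005,0.164],"delta_rot": [0,0,0],"claw": 50},
    {"linear": [-0.002,0.005,0.164],"delta_rot": [0,0,0],"claw": 50},
    {"linear": [-0.002,0.005,0.164],"delta_rot": [0,0,0],"claw": 50},
    {"linear": [-0.002,0.005,0.164],"delta_rot": [0,0,0],"claw": 50},
    {"linear": [-0.002,0.005,0.164],"delta_rot": [0,0,0],"claw": 50},
  ],
  newtons=40,
)

```text
t: 2.7
eef_pos: [0.4749, -0.387, 0.0608]
orientation: [179.9, -0.1, -11.1]
wrist_force: [-0.4, -1.1, 7.0]
grip_width: 0.695
grasp_force: 44.8
```

Gripped at 59 mm wide. I'll lift and carry it to a viewpoint where both the blue and green lids can be seen.

drive_tool(
  increments=[
    {"linear": [0,0,-0.02],"delta_rot": [0,0,0],"claw": 50},
    {"linear": [0,0,-0.055],"delta_rot": [0,0,0],"claw": 50},
    {"linear": [0,0,-0.095],"delta_rot": [0,0,0],"claw": 50},
    {"linear": [-0.003,-0.015,-0.135],"delta_rot": [0,0,0],"claw": 50},
    {"linear": [-0.01,-0.045,-0.17],"delta_rot": [0,0,0],"claw": 50},
    {"linear": [-0.018,-0.08,-0.2],"delta_rot": [0,0,0],"claw": 50},
    {"linear": [-0.026,-0.12,-0.225],"delta_rot": [0,0,0],"claw": 50},
    {"linear": [-0.035,-0.16,-0.245],"delta_rot": [0,0,0],"claw": 50},
    {"linear": [-0.044,-0.2,-0.26],"delta_rot": [0,0,0],"claw": 50},
    {"linear": [-0.053,-0.24,-0.27],"delta_rot": [0,0,0],"claw": 50},
    {"linear": [-0.061,-0.28,-0.27],"delta_rot": [0,0,0],"claw": 50},
    {"linear": [-0.07,-0.32,-0.27],"delta_rot": [0,0,-1],"claw": 50},
    {"linear": [-0.079,-0.36,-0.27],"delta_rot": [0,0,-1],"claw": 50},
    {"linear": [-0.088,-0.4,-0.27],"delta_rot": [0,0,-2],"claw": 50},
    {"linear": [-0.096,-0.44,-0.27],"delta_rot": [0,0,-2],"claw": 50},
    {"linear": [-0.105,-0.48,-0.27],"delta_rot": [0,0,-3],"claw": 50},
    {"linear": [-0.114,-0.52,-0.27],"delta_rot": [0,0,-3],"claw": 50},
    {"linear": [-0.123,-0.56,-0.27],"delta_rot": [0,0,-4],"claw": 50},
    {"linear": [-0.131,-0.6,-0.27],"delta_rot": [0,0,-4],"claw": 50},
    {"linear": [-0.14,-0.64,-0.27],"delta_rot": [0,0,-4],"claw": 50},
  ],
)

```text
t: 4.7
eef_pos: [0.4591, 0.2703, 0.3293]
orientation: [180.0, 0.0, -7.1]
wrist_force: [1.2, -0.4, -1.4]
grip_width: 0.692
grasp_force: 44.1
```

drive_tool(
  increments=[
    {"linear": [-0.008,-0.035,0],"delta_rot": [0,0,0],"claw": 50},
    {"linear": [-0.015,-0.07,0],"delta_rot": [0,0,0],"claw": 50},
    {"linear": [-0.022,-0.095,0],"delta_rot": [0,0,0],"claw": 50},
    {"linear": [-0.025,-0.11,0],"delta_rot": [0,0,0],"claw": 50},
    {"linear": [-0.025,-0.11,0],"delta_rot": [0,0,0],"claw": 50},
    {"linear": [-0.025,-0.11,0],"delta_rot": [0,0,0],"claw": 50},
  ],
)

```text
t: 5.3
eef_pos: [0.4488, 0.3796, 0.329]
orientation: [179.9, 0.0, -7.1]
wrist_force: [-0.2, 0.5, -1.6]
grip_width: 0.699
grasp_force: 44.1
```

Run:
```python
from h import *; from bench import manip; import pickle
f=manip.grab_frame("wrist"); cv2.imwrite("pics/w2.png",f["pixels"][:,:,::-1]); s=manip.read_state()
pickle.dump((f,s),open("f2.pkl","wb"))
for c in ("blue","green"):
    r,k=lid(f,c,(0,0,560,420)); print(c,r,cv2.boundingRect(k))
r,k=lid(f,"orange",(0,0,560,420),s["eef_pos"][2]+.017); print(r,cv2.boundingRect(k))
print(s["t"],s["eef_pos"],s["orientation"],s["grip_width"])
```

```text
blue [572.5 378.   81.7  58.   -7.2] (239, 23, 55, 83)Traceback (most recent call last):
  File "<stdin>", line 5, in <module>
  File "h.py", line 21, in lid
    c=max(cv2.findContours(mask(f,col,box,**kw),cv2.RETR_EXTERNAL,cv2.CHAIN_APPROX_NONE)[0],key=cv2.contourArea)
ValueError: max() iterable argument is empty
```

View pics/w2.png

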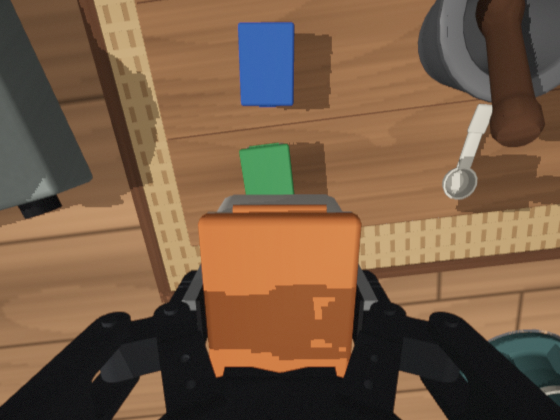

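The wrist view shows the blue lid centred at px (266,64) and the green lid at (267,172), partly hidden. The orange tub is held squarely with its front lid edge at row 214. The spoon, mortar and pestle are at upper right.

Run:
```python
from h import *; import pickle
f,s=pickle.load(open("f2.pkl","rb"))
h=cv2.cvtColor(f["pixels"],cv2.COLOR_RGB2HSV); print(h[200:222:2,280].tolist(), h[170,265].tolist(),h[214,196:210:2,0].tolist(),h[214,350:364:2,0].tolist())
R=Ro.from_euler("xyz",s["orientation"],degrees=True)
p=plane(f,[(203,214),(280,214),(358,214)],s["eef_pos"][2]+.0162)
print(R.inv().apply(p-s["eef_pos"]))
print(s["t"],s["eef_pos"],s["orientation"],s["grip_width"])
HUE["green"]=(40,90)
r,k=lid(f,"green",(235,135,300,194),smin=100,vmin=40); print(r, cv2.boundingRect(k)); print(np.round(plane(f,cv2.approxPolyDP(k,4,True).reshape(-1,2),.077),4), cv2.approxPolyDP(k,4,True).reshape(-1,2).tolist())
go(s,[.5725,.378,.108],-7.2)
```

```text
[[18, 26, 97], [17, 23, 98], [11, 92, 103], [11, 178, 159], [12, 172, 193], [12, 166, 207], [11, 178, 135], [11, 182, 105], [11, 182, 125], [11, 178, 156], [12, 173, 181]] [66, 126, 156] [13, 14, 13, 14, 12, 11, 12] [11, 11, 12, 13, 13, 13, 13]
[[ 0.04159825 -0.02776518 -0.01625853]
 [ 0.04157152 -0.00058373 -0.01620025]
 [ 0.0415444   0.02698924 -0.01614113]]
5.35 [0.44911685 0.3789088  0.32899087] [ 1.79877151e+02 -1.43711090e-03 -7.21563369e+00] 0.696773082439733
[ 4.578e+02  3.937e+02  6.310e+01  5.950e+01 -3.000e-01] (239, 143, 55, 51)
[[0.486  0.3654 0.077 ]
 [0.485  0.4226 0.077 ]
 [0.4334 0.4225 0.077 ]
 [0.4261 0.3651 0.077 ]] [[287, 144], [239, 151], [246, 193], [293, 193]]
TCP [0.4491 0.3789 0.329 ] [179.88  -0.    -7.22]
lin [ 0.1225 -0.0151  0.221 ]
rot [ 0.12 -0.   -0.02]
```

The orange tub is centred in the hand and blue is at (0.5725, 0.378), yaw -7.2°. I'll place it.

drive_tool(
  increments=[
    {"linear": [0.03,-0.004,0.03],"delta_rot": [0,0,0],"claw": 50},
    {"linear": [0.07,-0.009,0.07],"delta_rot": [0,0,0],"claw": 50},
    {"linear": [0.1,-0.012,0.11],"delta_rot": [0,0,0],"claw": 50},
    {"linear": [0.117,-0.015,0.15],"delta_rot": [0,0,0],"claw": 50},
    {"linear": [0.1225,-0.015,0.18],"delta_rot": [0,0,0],"claw": 50},
    {"linear": [0.1225,-0.015,0.198],"delta_rot": [0,0,0],"claw": 50},
    {"linear": [0.1225,-0.015,0.205],"delta_rot": [0,0,0],"claw": 50},
    {"linear": [0.1225,-0.015,0.208],"delta_rot": [0,0,0],"claw": 50},
    {"linear": [0.1225,-0.015,0.208],"delta_rot": [0,0,0],"claw": 50},
  ],
)

```text
t: 6.25
eef_pos: [0.5725, 0.3805, 0.1222]
orientation: [-180.0, -0.1, -7.1]
wrist_force: [0.2, 1.0, -1.9]
grip_width: 0.694
grasp_force: 44.1
```

drive_tool(
  increments=[
    {"linear": [0,0.002,0.004],"delta_rot": [0,0,0],"claw": 50},
    {"linear": [0,0.002,0.008],"delta_rot": [0,0,0],"claw": 50},
    {"linear": [0,0.002,0.011],"delta_rot": [0,0,0],"claw": 50},
    {"linear": [0,0.002,0.0125],"delta_rot": [0,0,0],"claw": 50},
    {"linear": [0,0.002,0.0135],"delta_rot": [0,0,0],"claw": 50},
    {"linear": [0,0.002,0.0135],"delta_rot": [0,0,0],"claw": 50},
  ],
)

```text
t: 6.85
eef_pos: [0.5716, 0.379, 0.1088]
orientation: [180.0, 0.0, -7.1]
wrist_force: [-0.9, -1.4, 5.3]
grip_width: 0.701
grasp_force: 44.9
```

drive_tool(
  increments=[
    {"linear": [0,0,0],"delta_rot": [0,0,0],"claw": 85},
    {"linear": [0,0,0],"delta_rot": [0,0,0],"claw": 100},
    {"linear": [0,0,0],"delta_rot": [0,0,0],"claw": 100},
    {"linear": [0,0,0],"delta_rot": [0,0,0],"claw": 100},
    {"linear": [0,0,-0.015],"delta_rot": [0,0,0],"claw": 100},
    {"linear": [0,0,-0.045],"delta_rot": [0,0,0],"claw": 100},
    {"linear": [0,0,-0.08],"delta_rot": [0,0,0],"claw": 100},
    {"linear": [-0.02,0,-0.11],"delta_rot": [0,0,0],"claw": 100},
    {"linear": [-0.06,0,-0.13],"delta_rot": [0,0,-3],"claw": 100},
    {"linear": [-0.1,0,-0.14],"delta_rot": [0,0,-6],"claw": 100},
    {"linear": [-0.13,0,-0.14],"delta_rot": [0,0,-6],"claw": 100},
    {"linear": [-0.13,0,-0.14],"delta_rot": [0,0,-6],"claw": 100},
    {"linear": [-0.13,0,-0.14],"delta_rot": [0,0,-6],"claw": 100},
  ],
)

```text
t: 8.15
eef_pos: [0.4424, 0.3954, 0.249]
orientation: [-179.9, -0.1, -1.0]
wrist_force: [0.1, -0.1, 1.1]
grip_width: 0.997
grasp_force: 0.0
```

```bash
sed -i 's/smin=150,vmin=60); print/smin=100,vmin=40); print/;s/(120,0,440,420)/(120,int(sys.argv[5]) if len(sys.argv)>5 else 0,440,420)/' wl.py
python3 wl.py green 0.077 w3 0.060 50; python3 wl.py orange 0.125 w3b
```

```text
green [ 4.470e+02  3.938e+02  8.510e+01  5.910e+01 -1.000e-01] px (250, 144, 63, 87)
t 8.2
TCP [0.4436 0.395  0.2487] [-1.7996e+02 -9.0000e-02 -1.1000e+00]
lin [0.0031 0.0012 0.1887]
rot [-0.04 -0.09 -1.  ]
orange [490.8 372.4 228.  204.6  89.8] px (141, 0, 299, 271)
t 8.25
```

View pics/w3.png

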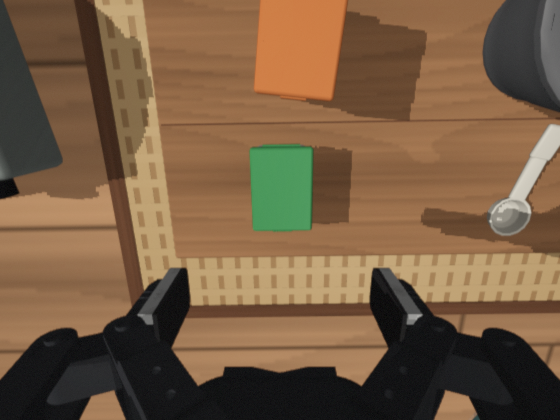

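The wrist view shows the green lid at px (281,188), the orange tub on blue above it at (300,45), and its snap tab at (293,97). I'll descend on green and grip it.

drive_tool(
  increments=[
    {"linear": [0.001,0.001,0.03],"delta_rot": [0,0,-1],"claw": 100},
    {"linear": [0.002,0.001,0.07],"delta_rot": [0,0,-1],"claw": 100},
    {"linear": [0.002,0.001,0.11],"delta_rot": [0,0,-1],"claw": 100},
    {"linear": [0.002,0.001,0.145],"delta_rot": [0,0,-1],"claw": 100},
    {"linear": [0.002,0.001,0.17],"delta_rot": [0,0,-1],"claw": 100},
    {"linear": [0.002,0.001,0.185],"delta_rot": [0,0,-1],"claw": 100},
    {"linear": [0.002,0.001,0.188],"delta_rot": [0,0,-1],"claw": 100},
    {"linear": [0.002,0.001,0.188],"delta_rot": [0,0,-1],"claw": 60},
    {"linear": [0.002,0.001,0.188],"delta_rot": [0,0,-1],"claw": 50},
    {"linear": [0.002,0.001,0.188],"delta_rot": [0,0,-1],"claw": 50},
    {"linear": [0.002,0.001,0.188],"delta_rot": [0,0,-1],"claw": 50},
    {"linear": [0.002,0.001,0.188],"delta_rot": [0,0,-1],"claw": 50},
    {"linear": [0.002,0.001,0.188],"delta_rot": [0,0,-1],"claw": 50},
  ],
  newtons=40,
)

```text
t: 9.55
eef_pos: [0.4456, 0.3946, 0.0611]
orientation: [-179.9, -0.1, -0.1]
wrist_force: [0.1, -1.3, 6.5]
grip_width: 0.7
grasp_force: 45.7
```

drive_tool(
  increments=[
    {"linear": [0,0,-0.02],"delta_rot": [0,0,0],"claw": 50},
    {"linear": [0,0,-0.06],"delta_rot": [0,0,0],"claw": 50},
    {"linear": [0,0,-0.1],"delta_rot": [0,0,0],"claw": 50},
    {"linear": [0,0,-0.14],"delta_rot": [0,0,2],"claw": 50},
    {"linear": [0.005,0,-0.18],"delta_rot": [0,0,4],"claw": 50},
    {"linear": [0.015,0.005,-0.22],"delta_rot": [0,0,6],"claw": 50},
    {"linear": [0.025,0.01,-0.25],"delta_rot": [0,0,7],"claw": 50},
    {"linear": [0.03,0.01,-0.265],"delta_rot": [0,0,7],"claw": 50},
    {"linear": [0.03,0.01,-0.27],"delta_rot": [0,0,7],"claw": 50},
    {"linear": [0.03,0.01,-0.27],"delta_rot": [0,0,7],"claw": 50},
    {"linear": [0.03,0.01,-0.27],"delta_rot": [0,0,7],"claw": 50},
  ],
)

```text
t: 10.65
eef_pos: [0.4733, 0.3834, 0.3281]
orientation: [179.9, 0.1, -7.0]
wrist_force: [0.1, -0.2, -2.4]
grip_width: 0.697
grasp_force: 45.0
```

Run:
```python
from h import *; from bench import manip
f=manip.grab_frame("wrist"); cv2.imwrite("pics/w4.png",f["pixels"][:,:,::-1]); s=manip.read_state()
r,k=lid(f,"orange",(200,0,360,185),.125,smin=140,vmin=120); print(r,cv2.boundingRect(k))
go(s,[r[0]/1e3,r[1]/1e3,.1565],r[4]); print(s["t"])
m=mask(f,"green",(180,150,380,300),smin=100,vmin=40); rows=np.where(m[:,280])[0]; print(rows[:30], np.where(m[rows[0]+12])[0][[0,-1]])
R=Ro.from_euler("xyz",s["orientation"],degrees=True)
print(R.inv().apply(plane(f,[(280,rows[0]),(280,rows[0]+10)],s["eef_pos"][2]+.016)-s["eef_pos"]))
```

```text
[569.5 379.2  85.7  60.5  -7.1] (239, 39, 65, 96)
TCP [0.4733 0.3834 0.3279] [ 1.7985e+02  1.6000e-01 -7.0300e+00]
lin [ 0.0965 -0.008   0.1712]
rot [0.15 0.16 0.07]
10.7
[204 205 206 207 208 209 210 211 212 213 214 215 216 217 218 219 220 221
 222 223 224 225 226 227 228 229 230 231 232 233] [201 358]
[[ 4.55577616e-02  7.52100118e-05 -1.61237825e-02]
 [ 4.18555108e-02  7.17758283e-05 -1.61137256e-02]]
```

View pics/w4.png

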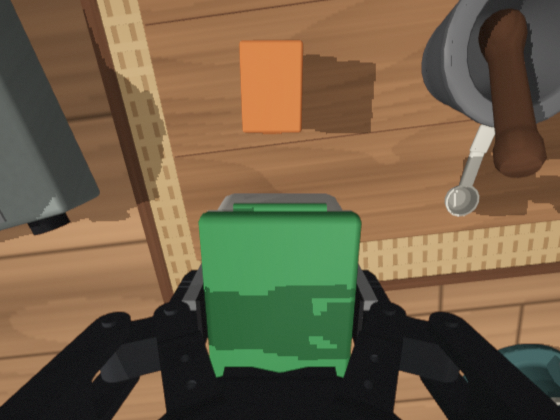

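The wrist view shows orange lid stacked at px (271,86), and the green tub held squarely with its front edge at row 214. I'll place green at (0.571, 0.379).

drive_tool(
  increments=[
    {"linear": [0.025,-0.002,0.02],"delta_rot": [0,0,0],"claw": 50},
    {"linear": [0.06,-0.005,0.05],"delta_rot": [0,0,0],"claw": 50},
    {"linear": [0.085,-0.007,0.09],"delta_rot": [0,0,0],"claw": 50},
    {"linear": [0.0975,-0.0075,0.125],"delta_rot": [0,0,0],"claw": 50},
    {"linear": [0.0975,-0.0075,0.145],"delta_rot": [0,0,0],"claw": 50},
    {"linear": [0.0975,-0.0075,0.155],"delta_rot": [0,0,0],"claw": 50},
    {"linear": [0.0975,-0.0075,0.16],"delta_rot": [0,0,0],"claw": 50},
    {"linear": [0.0975,-0.0075,0.16],"delta_rot": [0,0,0],"claw": 50},
  ],
)

```text
t: 11.5
eef_pos: [0.5717, 0.3798, 0.1695]
orientation: [180.0, 0.0, -7.0]
wrist_force: [-0.4, 0.1, -2.1]
grip_width: 0.701
grasp_force: 44.9
```

drive_tool(
  increments=[
    {"linear": [0,0.001,0.004],"delta_rot": [0,0,0],"claw": 50},
    {"linear": [0,0.001,0.008],"delta_rot": [0,0,0],"claw": 50},
    {"linear": [0,0.001,0.0105],"delta_rot": [0,0,0],"claw": 50},
    {"linear": [0,0.001,0.012],"delta_rot": [0,0,0],"claw": 50},
    {"linear": [0,0.001,0.0125],"delta_rot": [0,0,0],"claw": 50},
    {"linear": [0,0.001,0.0125],"delta_rot": [0,0,0],"claw": 50},
  ],
)

```text
t: 12.1
eef_pos: [0.5723, 0.3784, 0.1574]
orientation: [-180.0, -0.0, -7.1]
wrist_force: [-0.0, -0.9, -2.4]
grip_width: 0.698
grasp_force: 45.1
```

drive_tool(
  increments=[
    {"linear": [0,0,0.001],"delta_rot": [0,0,0],"claw": 50},
    {"linear": [0,0,0.0015],"delta_rot": [0,0,0],"claw": 50},
    {"linear": [0,0,0.0015],"delta_rot": [0,0,0],"claw": 50},
  ],
)

```text
t: 12.4
eef_pos: [0.5724, 0.3785, 0.1572]
orientation: [-180.0, -0.0, -7.1]
wrist_force: [-2.1, -0.8, 4.7]
grip_width: 0.699
grasp_force: 45.8
```

Seated (+4.7 N). I'll release, rise, and move over the pestle handle with the yaw turned to match it.

drive_tool(
  increments=[
    {"linear": [0,0,0],"delta_rot": [0,0,0],"claw": 85},
    {"linear": [0,0,0],"delta_rot": [0,0,0],"claw": 100},
    {"linear": [0,0,0],"delta_rot": [0,0,0],"claw": 100},
    {"linear": [0,0,0],"delta_rot": [0,0,0],"claw": 100},
    {"linear": [0,0,-0.015],"delta_rot": [0,0,0],"claw": 100},
    {"linear": [0,0,-0.045],"delta_rot": [0,0,0],"claw": 100},
    {"linear": [0,0,-0.085],"delta_rot": [0,0,0],"claw": 100},
    {"linear": [0,0,-0.12],"delta_rot": [0,0,0],"claw": 100},
    {"linear": [0,0.02,-0.15],"delta_rot": [0,0,0],"claw": 100},
    {"linear": [-0.005,0.05,-0.165],"delta_rot": [0,0,4],"claw": 100},
    {"linear": [-0.01,0.09,-0.17],"delta_rot": [0,0,9],"claw": 100},
    {"linear": [-0.015,0.13,-0.17],"delta_rot": [0,0,14],"claw": 100},
    {"linear": [-0.02,0.17,-0.17],"delta_rot": [0,0,19],"claw": 100},
    {"linear": [-0.023,0.19,-0.17],"delta_rot": [0,0,21],"claw": 100},
    {"linear": [-0.023,0.2,-0.17],"delta_rot": [0,0,21],"claw": 100},
    {"linear": [-0.023,0.2,-0.17],"delta_rot": [0,0,21],"claw": 100},
    {"linear": [-0.023,0.2,-0.17],"delta_rot": [0,0,21],"claw": 100},
  ],
)

```text
t: 14.1
eef_pos: [0.5253, 0.1848, 0.3261]
orientation: [-179.9, -0.0, -27.9]
wrist_force: [0.7, 0.6, 0.4]
grip_width: 1.002
grasp_force: 0.0
```

Run:
```python
from h import *; from bench import manip; import pickle
f=manip.grab_frame("wrist"); g=manip.grab_frame("side"); s=manip.read_state()
pickle.dump((f,g,s),open("f5.pkl","wb")); print(s["t"],s["eef_pos"],s["orientation"])
c=g["pixels"][240:350,210:330]
im=np.zeros((420,785,3),np.uint8); im[:,:560]=f["pixels"]; im[:206,560:]=cv2.resize(c,(225,206),interpolation=cv2.INTER_CUBIC)
cv2.imwrite("pics/w5.png",im[:,:,::-1])
```

```text
14.2 [0.52515139 0.18505012 0.32578257] [-1.79929018e+02  1.80835612e-02 -2.78924551e+01]
```

View pics/w5.png

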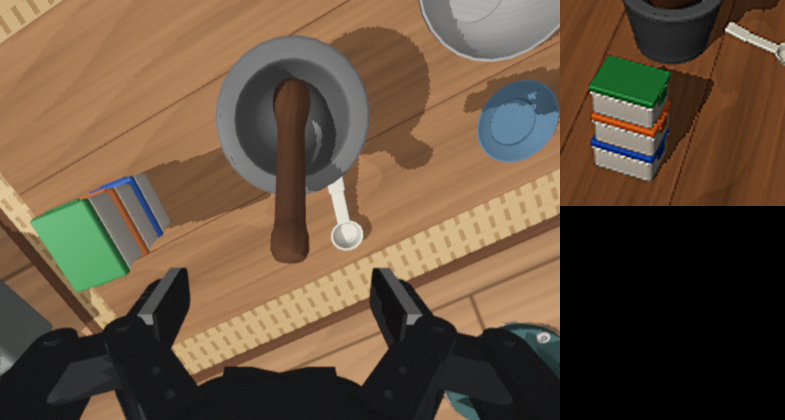

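The wrist view shows the column (green, orange, blue) straight at left. The pestle runs from the head at px (291,98) to the knob at (289,248), and the side inset confirms the stack. Next I'll get the pestle axis.

Run:
```python
from h import *; import pickle
f,g,s=pickle.load(open("f5.pkl","rb"))
h=cv2.cvtColor(f["pixels"],cv2.COLOR_RGB2HSV).astype(int)
# axis columns: brown run per row
for r in (150,170,190,205,220):
    row=h[r,265:315]; print(r,[ (265+i) for i in range(50) if row[i,1]>90 and row[i,2]<130][0::1][:1],[ (265+i) for i in range(50) if row[i,1]>90 and row[i,2]<130][-1:])
for zh in (.072,.078,.084):
    hd=plane(f,(291,100),zh)[0]
    for zk in (zh+.118,zh+.1226,zh+.128):
        k=plane(f,(289.5,247),zk)[0]; v=k-hd; L=np.linalg.norm(v); v/=L
        G=hd+.123*v
        print(zh,round(zk,3),"L",round(L,4),"tilt",round(np.degrees(np.arccos(v[2])),1),"az",round(np.degrees(np.arctan2(v[1],v[0])),1),"grip",np.round(G,4),"head",np.round(hd,3))
R=Ro.from_euler("xyz",s["orientation"],degrees=True)
```

```text
150 [277] [304]
170 [276] [304]
190 [276] [304]
205 [275] [305]
220 [274] [305]
0.072 0.19 L 0.174 tilt 47.3 az 150.3 grip [0.5181 0.1771 0.1554] head [0.597 0.132 0.072]
0.072 0.195 L 0.1757 tilt 45.7 az 150.2 grip [0.5202 0.1761 0.1578] head [0.597 0.132 0.072]
0.072 0.2 L 0.1778 tilt 43.9 az 150.0 grip [0.5226 0.1749 0.1606] head [0.597 0.132 0.072]
0.078 0.196 L 0.1719 tilt 46.6 az 150.2 grip [0.5189 0.1769 0.1624] head [0.597 0.133 0.078]
0.078 0.201 L 0.1736 tilt 45.1 az 150.1 grip [0.521  0.1759 0.1649] head [0.597 0.133 0.078]
0.078 0.206 L 0.1758 tilt 43.3 az 150.0 grip [0.5235 0.1747 0.1676] head [0.597 0.133 0.078]
0.084 0.202 L 0.1698 tilt 46.0 az 150.2 grip [0.5197 0.1767 0.1695] head [0.596 0.133 0.084]
0.084 0.207 L 0.1715 tilt 44.4 az 150.1 grip [0.5219 0.1757 0.1719] head [0.596 0.133 0.084]
0.084 0.212 L 0.1738 tilt 42.6 az 149.9 grip [0.5245 0.1744 0.1746] head [0.596 0.133 0.084]
```

Consistent: grip point (0.522, 0.176, 0.172), azimuth 150°, tilt 44°. I'll descend with a 15° pre-tilt and grip.

drive_tool(
  increments=[
    {"linear": [0,0.003,0.01],"delta_rot": [0,-5,1],"claw": 100},
    {"linear": [0,0.006,0.03],"delta_rot": [0,-10,2],"claw": 100},
    {"linear": [0.001,0.0095,0.06],"delta_rot": [0,-15,2],"claw": 100},
    {"linear": [0.001,0.0095,0.09],"delta_rot": [0,-15,2],"claw": 100},
    {"linear": [0.001,0.0095,0.115],"delta_rot": [0,-15,2],"claw": 100},
    {"linear": [0.001,0.0095,0.135],"delta_rot": [0,-15,2],"claw": 100},
    {"linear": [0.001,0.0095,0.148],"delta_rot": [0,-15,2],"claw": 100},
    {"linear": [0.001,0.0095,0.152],"delta_rot": [0,-15,2],"claw": 100},
    {"linear": [0.001,0.0095,0.152],"delta_rot": [0,-15,2],"claw": 100},
  ],
)

```text
t: 15.1
eef_pos: [0.5213, 0.1745, 0.1735]
orientation: [179.7, 15.0, -30.1]
wrist_force: [0.5, 0.2, 0.6]
grip_width: 1.007
grasp_force: 0.0
```

drive_tool(
  increments=[
    {"linear": [0,0,0],"delta_rot": [0,0,0],"claw": 60},
    {"linear": [0,0,0],"delta_rot": [0,0,0],"claw": 40},
    {"linear": [0,0,0],"delta_rot": [0,0,0],"claw": 20},
    {"linear": [0,0,0],"delta_rot": [0,0,0],"claw": 10},
    {"linear": [0,0,0],"delta_rot": [0,0,0],"claw": 10},
    {"linear": [0,0,0],"delta_rot": [0,0,0],"claw": 10},
    {"linear": [0,0,0],"delta_rot": [0,0,0],"claw": 10},
    {"linear": [0,0,0],"delta_rot": [0,0,0],"claw": 10},
    {"linear": [0,0,0],"delta_rot": [0,0,0],"claw": 10},
    {"linear": [0,0,0],"delta_rot": [0,0,0],"claw": 10},
  ],
  newtons=100,
)

```text
t: 16.1
eef_pos: [0.5214, 0.1742, 0.1743]
orientation: [179.8, 15.0, -30.1]
wrist_force: [-0.6, 0.3, 5.6]
grip_width: 0.3
grasp_force: 97.8
```

Grip holds at 25.5 mm and 98 N. I'll draw it straight up 0.16 m.

drive_tool(
  increments=[
    {"linear": [-0.0026,0,-0.0097],"delta_rot": [0,0,0],"claw": 10},
    {"linear": [-0.0065,0,-0.024],"delta_rot": [0,0,0],"claw": 10},
    {"linear": [-0.012,0,-0.0435],"delta_rot": [0,0,0],"claw": 10},
    {"linear": [-0.018,0,-0.0675],"delta_rot": [0,0,0],"claw": 10},
    {"linear": [-0.0245,0,-0.0915],"delta_rot": [0,0,0],"claw": 10},
    {"linear": [-0.031,0,-0.116],"delta_rot": [0,0,0],"claw": 10},
    {"linear": [-0.0375,0,-0.14],"delta_rot": [0,0,0],"claw": 10},
    {"linear": [-0.0415,0,-0.1545],"delta_rot": [0,0,0],"claw": 10},
    {"linear": [-0.0415,0,-0.1545],"delta_rot": [0,0,0],"claw": 10},
    {"linear": [-0.0415,0,-0.1545],"delta_rot": [0,0,0],"claw": 10},
  ],
)

```text
t: 17.1
eef_pos: [0.5211, 0.1743, 0.3338]
orientation: [179.7, 15.0, -30.1]
wrist_force: [0.1, 0.4, -1.2]
grip_width: 0.3
grasp_force: 98.6
```

Run:
```python
from h import *; from bench import manip
s=manip.read_state(); R=Ro.from_euler("xyz",s["orientation"],degrees=True)
T=Ro.from_euler("xyz",[180,-31,-60],degrees=True)
rv=(R.inv()*T).as_rotvec(degrees=True); print(rv,np.linalg.norm(rv)); print(s["qpos"])
L=R.inv().apply(np.array([.546,.005,.24])-s["eef_pos"]); print(L)
for k in range(1,14): print(np.round(L*k/13,3),np.round(rv*k/13,1))
```

```text
[-4.00910381 44.83971891 30.47244286] 54.36214748400345
[ -14.84318784   20.74720087   -3.65922113  104.29433006  -10.64104216
   65.61920058 -133.17883981]
[0.12717124 0.13355296 0.06372632]
[0.01  0.01  0.005] [-0.3  3.4  2.3]
[0.02  0.021 0.01 ] [-0.6  6.9  4.7]
[0.029 0.031 0.015] [-0.9 10.3  7. ]
[0.039 0.041 0.02 ] [-1.2 13.8  9.4]
[0.049 0.051 0.025] [-1.5 17.2 11.7]
[0.059 0.062 0.029] [-1.9 20.7 14.1]
[0.068 0.072 0.034] [-2.2 24.1 16.4]
[0.078 0.082 0.039] [-2.5 27.6 18.8]
[0.088 0.092 0.044] [-2.8 31.  21.1]
[0.098 0.103 0.049] [-3.1 34.5 23.4]
[0.108 0.113 0.054] [-3.4 37.9 25.8]
[0.117 0.123 0.059] [-3.7 41.4 28.1]
[0.127 0.134 0.064] [-4.  44.8 30.5]
```

Over to the bowl, levelling on the way.

drive_tool(
  increments=[
    {"linear": [0.005,0.005,0.002],"delta_rot": [-0.1,1.7,1.2],"claw": 10},
    {"linear": [0.015,0.015,0.007],"delta_rot": [-0.4,5.2,3.5],"claw": 10},
    {"linear": [0.025,0.026,0.012],"delta_rot": [-0.7,8.6,5.8],"claw": 10},
    {"linear": [0.034,0.036,0.017],"delta_rot": [-1,12,8.2],"claw": 10},
    {"linear": [0.044,0.046,0.022],"delta_rot": [-1.3,15.5,10.5],"claw": 10},
    {"linear": [0.054,0.056,0.027],"delta_rot": [-1.7,19,12.9],"claw": 10},
    {"linear": [0.064,0.067,0.032],"delta_rot": [-2,22.4,15.2],"claw": 10},
    {"linear": [0.073,0.077,0.037],"delta_rot": [-2.3,25.9,17.6],"claw": 10},
    {"linear": [0.083,0.087,0.041],"delta_rot": [-2.6,29.3,20],"claw": 10},
    {"linear": [0.093,0.097,0.046],"delta_rot": [-2.9,32.7,22.2],"claw": 10},
    {"linear": [0.103,0.108,0.051],"delta_rot": [-3.2,36.2,24.6],"claw": 10},
    {"linear": [0.112,0.118,0.056],"delta_rot": [-3.5,39.6,27],"claw": 10},
    {"linear": [0.121,0.127,0.061],"delta_rot": [-3.8,42.7,29],"claw": 10},
    {"linear": [0.127,0.134,0.064],"delta_rot": [-4,44.8,30.5],"claw": 10},
    {"linear": [0.127,0.134,0.064],"delta_rot": [-4,44.8,30.5],"claw": 10},
    {"linear": [0.127,0.134,0.064],"delta_rot": [-4,44.8,30.5],"claw": 10},
    {"linear": [0.127,0.134,0.064],"delta_rot": [-4,44.8,30.5],"claw": 10},
  ],
)

```text
t: 18.8
eef_pos: [0.5462, 0.0052, 0.2398]
orientation: [-179.9, -30.9, -60.0]
wrist_force: [0.6, -0.6, -1.3]
grip_width: 0.292
grasp_force: 98.5
```

Run:
```python
from h import *; from bench import manip; import pickle
f=manip.grab_frame("scene"); g=manip.grab_frame("side"); s=manip.read_state()
pickle.dump((f,g,s),open("f6.pkl","wb")); print(s["t"],s["eef_pos"],s["orientation"],s["dq"].round(2))
im=np.zeros((600,800,3),np.uint8)
im[:300,:500]=cv2.resize(f["pixels"][140:260,190:390],(500,300),interpolation=cv2.INTER_CUBIC)
im[300:,:500]=cv2.resize(g["pixels"][110:230,220:420],(500,300),interpolation=cv2.INTER_CUBIC)
im[300:500,500:]=cv2.resize(g["pixels"][250:350,200:350],(300,200))
im[0:200,500:]=cv2.resize(f["pixels"][230:330,350:500],(300,200))
cv2.imwrite("pics/w6.png",im[:,:,::-1])
```

```text
18.9 [0.54635284 0.00499873 0.2400447 ] [-179.88595382  -30.8625205   -60.09135551] [-0.05 -0.03  0.21 -0.02 -0.02 -0.03  0.07]
```

View pics/w6.png

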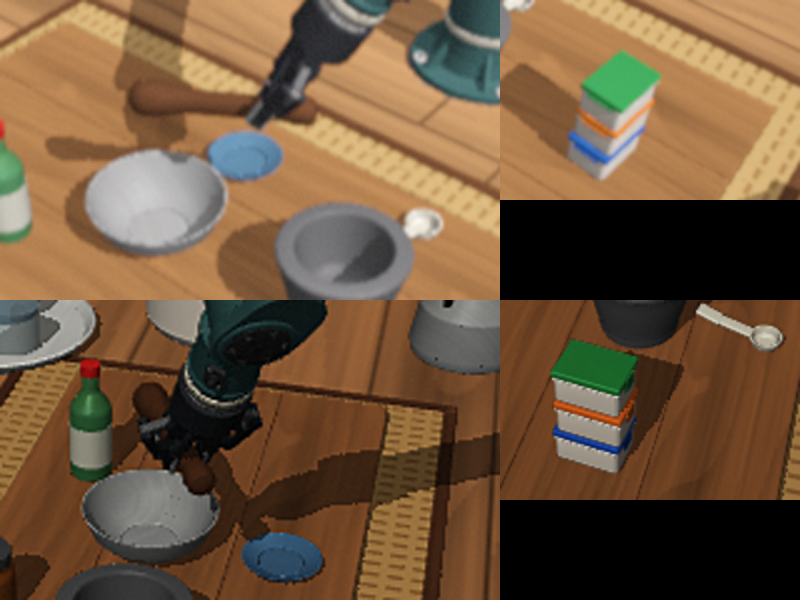

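The last picture shows the column straight in both insets. The pestle is in the air and clear of the mortar, with its head at scene (252,179) / side (280,151) and its knob at scene (310,183) / side (300,180). I'll triangulate to check.

Run:
```python
from h import *; import pickle
f,g,s=pickle.load(open("f6.pkl","rb"))
a,e1=two(f,(252,178.8),g,(280,150.8)); b,e2=two(f,(310,183.2),g,(300,180)); v=b-a
print(a,e1,b,e2,np.linalg.norm(v),np.degrees(np.arcsin(v[2]/np.linalg.norm(v))),np.degrees(np.arctan2(v[1],v[0])), a[:2]-[.608,-.101])
```

```text
[ 0.6108288  -0.09515273  0.23765386] 0.001261447273969173 [0.52444042 0.03959865 0.23724681] 0.0015045073431493485 0.16006577942997993 -0.14570591421853982 122.66371378887521 [0.0028288  0.00584727]
```

Head is 6 mm off the bowl's centre, 150 mm above the rim, and the pestle is level within 1°. I'll settle briefly and hand in.

drive_tool(
  increments=[
    {"linear": [0,0,0],"delta_rot": [0,0,0],"claw": 10},
    {"linear": [0,0,0],"delta_rot": [0,0,0],"claw": 10},
    {"linear": [0,0,0],"delta_rot": [0,0,0],"claw": 10},
    {"linear": [0,0,0],"delta_rot": [0,0,0],"claw": 10},
  ],
)

```text
t: 19.3
eef_pos: [0.546, 0.005, 0.2398]
orientation: [-180.0, -30.9, -60.0]
wrist_force: [-0.6, -0.7, -1.0]
grip_width: 0.297
grasp_force: 98.5
```

```bash
python3 -c "
from bench import manip
print(manip.finish_job())"
```

```text
the job is handed in; nothing more can be done
None
```

I handed the job in at about 19 s; no verdict came back. My last measurements show orange then green stacked straight on the blue tub, and the pestle held level (within 1°) with its head about 6 mm off the bowl's middle and 150 mm above its rim.

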